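Try the gate of the curd case, free its bolt if caught, and hold the gate open

TASK

Open the sliding gate on the front of the little wooden curd case and keep hold of it. First, before touching the bolt, grip the gate by the thick lip on its top edge and tug it gently upward to learn whether the covered bolt has caught it; if it is caught, let go, draw the black bolt knob outward to its stop and take the gate again. Lift the gate straight up until about 7 cm is open beneath it, its lower end still in the channels, and finish holding it there in the gripper; do not let go, and do not disturb the two cups.

Things in the scene. Friction and masses are not known exactly. Their poses are not given: they have to be found in the camera images.
- case: wooden case screwed to the table (cannot move), 170 x 188 x 115 mm high, curd wheel inside; origin at the centre of its underside, x from the gate side to the back, y to the left seen from the gate side, z up. The steel gate closes its front, standing in two upright aluminium channels (9 mm slots, tops at z = 0.115), mid-plane x = -0.0725, lower edge on the floor board at z = 0.008
- gate: loose steel gate plate, 5 mm thick (x), 160 wide (y), 158 high (z), about 0.25 kg; origin at the middle of its lower edge, axes as the case's. Its top is a folded lip 12 mm thick, 80 wide and 36 high (z = 0.122 to 0.158 of the gate), clear above the case. It drops shut when let go
- gate_lip (a point): grip point on the gate: middle of the lip, 15 mm below its top edge and 143 mm above the gate's lower edge (151 mm above the table when shut); pinch the 12 mm thickness along the case's x from above
- bolt_knob (a point): grip point on the black bolt knob, a 14 x 14 mm square post standing 42 mm out of the housing top (its top is 149 mm above the table); this point is on its axis, 14 mm below its top; it slides along the case's -y (outward, away from the gate)
- bolt (a joint): travel of the bolt knob in m: 0 to 0.003 as found, grows as it is drawn outward (case -y), stop at 0.022; it slides against about 3 N of friction and stays where it is left
- cup_left: clear cup of yellow butterfat, 74 mm across, 88 mm high, standing to the left of the case, to be left alone; origin at the centre of its underside
- cup_right: clear cup of yellow butterfat, 74 mm across, 80 mm high, standing to the right of the case, to be left alone; origin at the centre of its underside
- bolt_housing (a point): middle of the top of the covered steel bolt housing right of the right channel, 107 mm above the table; housing 34 mm along case x, 72 along y. Its hidden, worn tongue may or may not sit in the gate's notch, the knob looks the same: a caught gate rises about 5 mm and stops hard, a free one just rises. Knob drawn to its stop: gate always free

How it is judged:
By the outcome, as a careful person would: the job done as asked, in the order asked, and still so for the second after the job is handed in, while the arm keeps its last pose, push and grip.
It also fails if it takes over 48 s, if anything falls off the work surface, if the arm or the gripper's body presses on something with over 40 N, if the wrist force passes 120 N, or if a joint passes its speed limit or range.

ROBOT

A 6-joint arm with a two-finger parallel gripper is mounted at the origin on a cart in front of the work surface, level with it; the furniture and walls round the work are solid. World frame = base frame: x ahead of the robot, y to its left, z up, the work surface at z = 0. Lengths are in m, angles in rad, forces in N, time in s.
With the tool pointing down it reaches from about 0.3 to 0.95 m from the base axis. Payload 3.1 kg.
Tool frame: the origin (TCP) lies at the very end of the fingers, on their centre line; the grasp point (between the pads) lies ctrl.grip_depth behind it (ctrl.grip_depth is the distance from the TCP to the grasp point, in m); z points along the fingers, y is the direction in which the jaws open and shut (so a half turn about z gives the same grasp; the last joint's range is limited). The gripper opens to 85 mm and grips with 20 to 120 N. Pads are 22 mm wide; open, the fingers measure 114 mm over their backs; the gripper's body (76 mm by 85 mm) begins 54 mm behind the grasp point. The pads swing forward as they close: fully open they stand 13 mm farther back than shut.
Start: joints at [-1.317, 0.308, 1.634, -0, 1.2, -0.07], TCP at [0.199, -0.593, 0.206] pointing down, gripper open.
Joint ranges: [-3.06, 3.06], [-0.79, 1.96], [0.05, 2.63], [-1.19, 4.34], [0.05, 2.64], [-2.94, 2.94]. Speed limits (rad/s): [2.79, 2.79, 3.14, 3.14, 3.14, 3.14].

INTERFACE

Orientations are given as a unit quaternion [x, y, z, w].
In Python, from cell import telemetry, eyes, ticket, nets, ctrl gives the robot as it stands.
- The arm moves only by the tool jog_arm, never from a script. Its arguments are lists of equal length, an entry for each row: "delta_pos": the shift along the world's x, y, z in mm, a list of three; "dr": the turn, a rotation vector about the world's x, y, z in degrees, a list of three. In form: {"delta_pos": [[x, y, z], ...], "dr": [[rx, ry, rz], ...]}. A call has 1 to 12 rows; each row shifts and turns the commanded pose from where the row before left it; what a row does not reach is not made up. A row lasts 1/12 s, in which the tool goes at most 41.7 mm and 7.16 degrees, less where a joint would pass 70% of its speed; a pose out of reach is approached as far as the arm can. A call is refused whole if a number of a shift passes 41.7 or a number of a turn 7.16, either way. A call with a gripper value outside its range is refused whole. "hand" is the opening, from -1 (shut) to 1 (fully open), set as the call begins (left out, the last holds). The fingers move at their own pace and stop on an object; "squeeze" is the grip in N (left out, the last holds). Time passes only in rows, so rows that do not move let the fingers close. It gives the time, the measured TCP pose, the force and the opening at its end, in the units of the state.
- telemetry.sense(): the state, without advancing time (a new reading comes with each control period).
- eyes.capture(name): name is "scene" or "top" or "wrist"; returns the picture (420x560x3 uint8, blue, green, red); there is no depth.
- eyes.camera_model(name): a dict with "fx", "fy", "cx", "cy" (pixels), "extrinsics" (4x4, takes a point from camera to world coordinates); the wrist camera has in their place "T_tool_cam" (4x4, takes a point from camera to tool coordinates, whose origin is the TCP and whose axes are the flange's). Camera axes: x right, y up, looking along -z (the intrinsics and any distortion apply to the point x, -y, -z); pixel columns grow to the right and rows downward; lengths in m; the calibration is good to about 2 mm. A picture is of the moment at which its call begins: read the wrist's pose just before it. camera_model takes no time and is no camera call.
- ticket.job_done(): hands the job in, once; it reports no verdict.
Trained networks look in the newest picture that a camera, given by its name, has taken for a name from the list of things; names that differ only in an ending like _2 or _b are one class to them, and where a whole thing is asked for, a point or a joint stands for the part that bears it (a point fixed in the world has none). Each returns a list of dicts, best first, with "p" (0 to 1); they miss things now and then, are a little off and sometimes report something else, mostly with a low value. They report only what shows in the picture. A call takes as long as a camera call.
- nets.find_in(camera, label): "xyz" ([x, y, z] in m, in the coordinates of the camera as it stood for that picture, good to about 4 mm: the middle of the surface that is visible of it).
- nets.silhouettes(camera, label): "region" (420x560 bool, what is visible of it).
- nets.place_of(camera, label): "xyz" ([x, y, z] in m, in the coordinates of the camera as it stood for that picture, good to about 4 mm: a listed point, or the origin of a listed thing).
The state is a dict: "t": time; "q": joint angles; "dq": joint speeds; "joint_torque": joint torques, N m; "tcp_pos": TCP position; "tool_rot": TCP orientation; "contact_force": force on the tool from outside, world axes, zero at the start; "ft_torque": the same for the moment, N m; "opening": opening from 0.0 (shut) to 1.0 (fully open).
Only numpy, scipy, OpenCV 4.12 (cv2) and the standard library are available. Lean on these libraries where they do the work, as an engineer would, in place of code of your own. Each camera call takes 0.05 s, during which the arm holds its last target.

## Working session

There is one attempt and no reset: what is moved stays moved. The work goes in short steps, Python scripts to look and compute and a tool call to move; the robot and the scene stay as the last step left them, time stands still between calls to the robot, and variables do not carry over. Pictures are saved under pics/ and viewed, and the job is handed in when it is done.

Besides the shell and the picture viewer there is one more tool, called after "Request:" by a JSON object that holds its "op" and its "data". jog_arm: Moves the arm, as the interface text tells. Its arguments: {"type":"object","properties":{"delta_pos":{"type":"array"},"dr":{"type":"array"},"hand":{"type":"number"},"squeeze":{"type":"number"}},"required":["delta_pos","dr"]}

```bash
mkdir -p pics; ls; cat > h.py <<'E'
import numpy as np, cv2
from cell import telemetry, eyes, ticket, nets, ctrl
from scipy.spatial.transform import Rotation as R
def toolT():
    s=telemetry.sense(); T=np.eye(4); T[:3,:3]=R.from_quat(s['tool_rot']).as_matrix(); T[:3,3]=s['tcp_pos']; return T
def ext(n,T=None):
    m=eyes.camera_model(n)
    return np.array(m['extrinsics']) if 'extrinsics' in m else (toolT() if T is None else T)@np.array(m['T_tool_cam'])
def w(E,p): return (E@np.r_[p,1])[:3]
E
python3 - <<'E'
from h import *
s=telemetry.sense(); print(s, ctrl.grip_depth)
for c in ['scene','top']:
    im=eyes.capture(c); cv2.imwrite(f'pics/{c}0.png',im)
    print(c,{k:v for k,v in eyes.camera_model(c).items()})
    E=ext(c)
    for l in ['case','gate','gate_lip','bolt_knob','bolt_housing','cup_left','cup_right']:
        try: print(l,[(np.round(w(E,d['xyz']),4).tolist(),round(d['p'],2)) for d in nets.place_of(c,l)[:3]])
        except Exception as e: print(l,e)
print(telemetry.sense()['t'])
E
```

```text
pics
{'t': 0.0, 'q': array([-1.31671840e+00,  3.09005102e-01,  1.63520685e+00,  1.50752612e-05,
        1.19970900e+00, -6.96776637e-02]), 'dq': array([ 2.07642639e-04, -3.02877618e-04,  1.17250312e-03,  6.58816608e-04,
       -3.96137884e-04, -2.24140957e-05]), 'joint_torque': array([ 8.67399558e-05, -4.15252519e+01, -2.76663691e+01, -1.33962267e-04,
        1.02426237e-02, -8.24977100e-07]), 'tcp_pos': array([ 0.19859777, -0.59166607,  0.20493743]), 'tool_rot': array([ 9.86926149e-01,  1.61168921e-01, -1.00191093e-04, -1.15985050e-03]), 'contact_force': array([ 0.71671414, -0.20998052, -0.17876844]), 'ft_torque': array([-0.0148244 ,  0.00418048, -0.06462709]), 'opening': 0.9981244778138779} 0.0187
scene {'fx': 491.81207454976425, 'fy': 491.81207454976425, 'cx': 280.6742576045448, 'cy': 211.04558695980384, 'extrinsics': array([[-0.71603877,  0.39755639, -0.57379211, -0.10547279],
       [-0.69784534, -0.38726213,  0.60252795,  0.73672318],
       [ 0.01733088,  0.83185152,  0.55472758,  0.71841581],
       [ 0.        ,  0.        ,  0.        ,  1.        ]])}
case [([0.5385, 0.072
[... 399 characters left out ...]
2982868554, 'cx': 283.8909583094465, 'cy': 214.2827373208229, 'extrinsics': array([[ 0.00475663,  0.99628891, -0.08594056,  0.38951307],
       [-0.99998521,  0.00496557,  0.00221765,  0.0781337 ],
       [ 0.00263616,  0.08592874,  0.9962978 ,  1.25372756],
       [ 0.        ,  0.        ,  0.        ,  1.        ]])}
case [([0.5426, 0.069, -0.0029], 0.55)]
gate [([0.4691, 0.0688, 0.0076], 0.6)]
gate_lip [([0.4678, 0.0738, 0.1531], 0.86)]
bolt_knob [([0.4645, -0.0456, 0.1403], 0.5), ([0.467, 0.0754, 0.1501], 0.23)]
bolt_housing [([0.4606, -0.0508, 0.1044], 0.63)]
cup_left [([0.5558, 0.2502, -0.0033], 0.89)]
cup_right [([0.5438, 0.069, -0.0047], 0.69), ([0.4577, -0.2295, 0.0014], 0.55)]
0.8
```

```bash
python3 - <<'E'
import cv2
for c in ['scene','top']:
    im=cv2.imread(f'pics/{c}0.png')
    if c=='top': im=cv2.resize(im[110:330,120:420],None,fx=2.6,fy=2.6,interpolation=cv2.INTER_CUBIC)
    cv2.imwrite(f'pics/{c}0v.png',im)
E
```

```text
(no output)
```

View pics/scene0v.png

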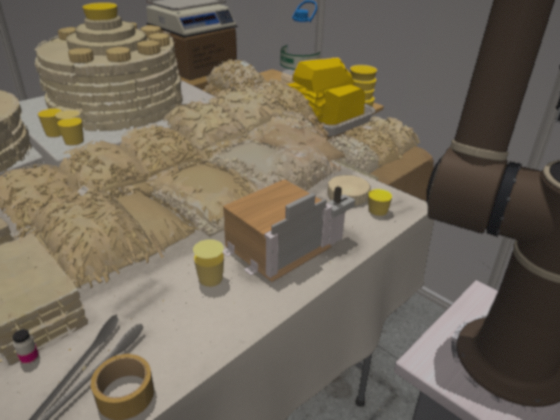

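View pics/top0v.png

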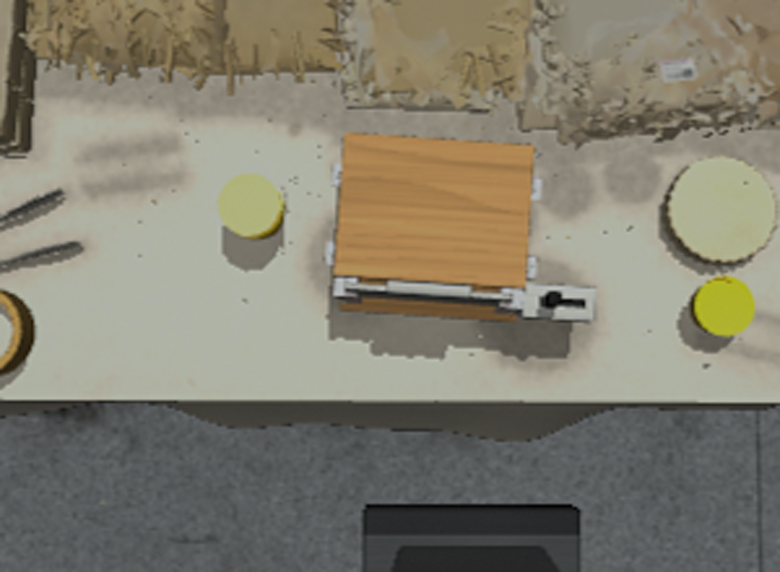

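The scene view shows the case at about (280,230) px, the gate facing the robot and the cups at (209,262) and (380,203). In the top view the gate's front line slopes about -3.5° in yaw. Both cameras put the lip near (0.470, 0.074, 0.153), which agrees with its known height of 0.151. I'll move above it next.

Request:
{"op": "jog_arm", "data": {"delta_pos": [[15,36,5],[15,36,5],[15,36,5],[15,36,5],[15,36,5],[15,36,5],[15,36,5],[15,36,5],[15,36,5],[15,36,0],[15,36,0],[15,36,0]], "dr": [[0,0,3.8],[0,0,3.8],[0,0,3.8],[0,0,3.8],[0,0,3.8],[0,0,3.8],[0,0,3.8],[0,0,3.8],[0,0,3.8],[0,0,3.8],[0,0,3.8],[0,0,3.8]]}}

```text
t: 1.8
tcp_pos: [0.3793, -0.1589, 0.2518]
tool_rot: [0.847, 0.532, 0.0, 0.001]
contact_force: [0.5, 0.1, -0.4]
opening: 1.0
```

Request:
{"op": "jog_arm", "data": {"delta_pos": [[15,36,0],[15,36,0],[15,36,0],[15,36,0],[15,36,0],[15,36,0],[0,18,0],[0,0,0],[0,0,0]], "dr": [[0,0,3.8],[0,0,3.8],[0,0,3.8],[0,0,3.8],[0,0,3.8],[0,0,3.8],[0,0,0],[0,0,0],[0,0,0]]}}

```text
t: 2.55
tcp_pos: [0.4686, 0.0742, 0.2511]
tool_rot: [0.725, 0.689, -0.0, 0.0]
contact_force: [-0.3, -0.5, -0.7]
opening: 1.003
```

```bash
python3 - <<'E'
from h import *
s=telemetry.sense(); T=toolT(); print(s['t'],s['tcp_pos'],s['q'],np.degrees(np.arctan2(T[1,1],T[0,1])),T[:3,2])
im=eyes.capture('wrist'); cv2.imwrite('pics/w1.png',im)
m=eyes.camera_model('wrist');print(m)
E=ext('wrist',T)
for l in ['gate_lip','bolt_knob','bolt_housing','case','gate']:
    print(l,[(np.round(w(E,d['xyz']),4).tolist(),round(d['p'],2)) for d in nets.place_of('wrist',l)[:3]])
E
```

```text
2.55 [0.46863802 0.07415736 0.25105883] [ 6.55789974e-02 -3.04627859e-02  1.92588490e+00 -6.55726037e-04
  1.24664436e+00  1.16289759e-01] -2.893545505182375 [-4.32004868e-04 -6.51286654e-04 -9.99999695e-01]
{'fx': 360.53261239655075, 'fy': 360.53261239655075, 'cx': 286.0521711338953, 'cy': 202.75079032982396, 'T_tool_cam': array([[ 5.07694112e-04,  9.60082742e-01,  2.79715696e-01,
         6.97757977e-02],
       [ 9.99999552e-01, -7.10946524e-04,  6.25183376e-04,
         4.54532017e-04],
       [ 7.99090672e-04,  2.79715254e-01, -9.60082673e-01,
        -1.65892667e-01],
       [ 0.00000000e+00,  0.00000000e+00,  0.00000000e+00,
         1.00000000e+00]])}
gate_lip [([0.4669, 0.0725, 0.1459], 0.86)]
bolt_knob [([0.4585, -0.0468, 0.1316], 0.95)]
bolt_housing [([0.4564, -0.0518, 0.1011], 0.9), ([0.4592, -0.0441, 0.135], 0.27)]
case [([0.4585, -0.0464, 0.1344], 0.73), ([0.5416, 0.0695, 0.0004], 0.59)]
gate []
```

View pics/w1.png

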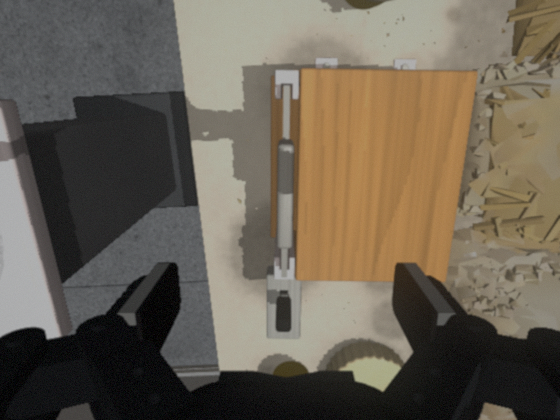

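In the wrist view the lip runs from about (287,142) to (285,248) px, the knob is at (284,313) and the housing spans rows 275–338. I'll intersect the lip pixels with their known height planes.

```bash
cat >> h.py <<'E'
def ray(c,E,u,v,z):
    m=eyes.camera_model(c); d=E[:3,:3]@np.array([(u-m['cx'])/m['fx'],-(v-m['cy'])/m['fy'],-1]); o=E[:3,3]; return o+d*(z-o[2])/d[2]
E
python3 - <<'E'
from h import *
im=cv2.imread('pics/w1.png'); T=toolT();E=ext('wrist',T)
cv2.imwrite('pics/w1c.png',cv2.resize(im[60:350,240:330],None,fx=2,fy=2,interpolation=cv2.INTER_CUBIC).transpose(1,0,2)[::-1].copy() if 0 else cv2.resize(np.hstack([im[60:205,240:330],im[205:350,240:330]]),None,fx=4,fy=4,interpolation=cv2.INTER_CUBIC))
g=cv2.cvtColor(im,6).astype(int)
for v in (150,170,200,220,240,290,310): print(v,g[v,262:312].tolist())
E
```

```text
150 [111, 116, 113, 113, 112, 113, 112, 110, 96, 86, 85, 89, 91, 87, 85, 78, 82, 90, 103, 109, 115, 127, 138, 143, 140, 139, 147, 155, 157, 147, 128, 108, 87, 89, 87, 82, 89, 105, 123, 130, 132, 138, 137, 144, 142, 142, 140, 142, 141, 138]
170 [113, 113, 115, 112, 111, 114, 116, 111, 99, 88, 85, 90, 91, 88, 81, 79, 81, 85, 92, 95, 93, 93, 96, 98, 97, 95, 94, 95, 90, 89, 83, 74, 79, 86, 87, 81, 95, 116, 132, 134, 136, 135, 133, 137, 137, 139, 141, 142, 140, 135]
200 [107, 108, 106, 104, 106, 106, 106, 104, 95, 86, 88, 89, 89, 86, 81, 89, 106, 123, 133, 144, 149, 152, 156, 159, 159, 156, 159, 159, 153, 139, 114, 90, 82, 84, 81, 93, 114, 127, 137, 137, 134, 136, 136, 136, 138, 139, 136, 137, 136, 137]
220 [90, 91, 92, 91, 90, 90, 87, 87, 81, 81, 88, 88, 88, 84, 83, 91, 112, 124, 136, 144, 147, 150, 154, 152, 156, 151, 150, 154, 144, 123, 93, 84, 88, 90, 89, 100, 120, 135, 135, 136, 137, 133, 131, 129, 129, 135, 139, 136, 138, 136]
240 [89, 92, 90, 90, 88, 89, 88, 90, 89, 87, 90, 90, 83, 79, 80, 91, 113, 128, 137, 141, 146, 143, 148, 147, 148, 147, 146, 144, 137, 117, 94, 73, 63, 65, 85, 115, 130, 135, 136, 139, 136, 137, 136, 138, 136, 137, 136, 137, 133, 134]
290 [141, 140, 138, 135, 118, 104, 106, 108, 108, 108, 105, 106, 105, 108, 124, 141, 147, 128, 102, 92, 93, 94, 95, 95, 98, 107, 127, 141, 145, 153, 153, 149, 147, 150, 154, 152, 150, 146, 132, 131, 146, 150, 151, 153, 155, 158, 160, 160, 162, 167]
310 [169, 169, 168, 167, 146, 131, 141, 146, 146, 148, 149, 152, 149, 123, 76, 45, 38, 46, 47, 43, 46, 44, 45, 43, 45, 46, 43, 45, 68, 118, 147, 153, 149, 150, 156, 156, 153, 147, 142, 154, 166, 172, 170, 169, 169, 170, 171, 169, 170, 174]
```

View pics/w1c.png

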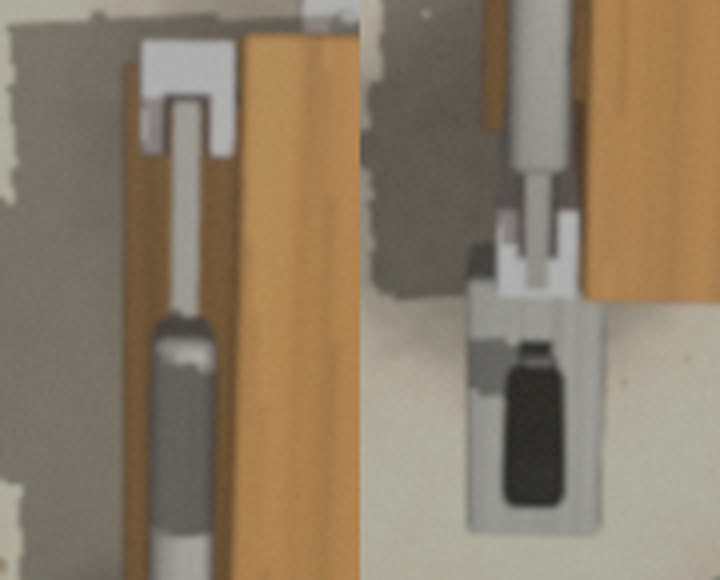

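```bash
python3 - <<'E'
from h import *
T=toolT();E=ext('wrist',T)
for n,u,v,z in [('lipfar',286.3,150,.166),('lipL',286.3,144,.166),('lip2',285.3,200,.166),('lip3',284.7,240,.166),('lipnear',284.8,247,.166),('knobtop mid',283.7,315,.149),('house',283.5,306,.107),('plate far',286.5,100,.130),('plate near',284.5,270,.130),('woodFL',300.8,68,.115),('woodFR',296,280,.115)]:
    print(n,ray('wrist',E,u,v,z).round(4))
E
```

```text
lipfar [0.4711 0.1071 0.166 ]
lipL [0.4714 0.1112 0.166 ]
lip2 [0.4684 0.071  0.166 ]
lip3 [0.4663 0.04   0.166 ]
lipnear [0.466  0.0343 0.166 ]
knobtop mid [ 0.4611 -0.0354  0.149 ]
house [ 0.4597 -0.0531  0.107 ]
plate far [0.4731 0.1403 0.13  ]
plate near [ 0.4636 -0.0029  0.13  ]
woodFL [0.4857 0.1638 0.115 ]
woodFR [ 0.4732 -0.0213  0.115 ]
```

Request:
{"op": "jog_arm", "data": {"delta_pos": [[0,-1,-14],[0,-1,-14],[0,0,-14],[0,0,-14],[0,0,-14],[0,0,-14],[0,0,-14],[0,0,-10],[0,0,-10],[0,0,0],[0,0,0]], "dr": [[0,0,-0.5],[0,0,-0.5],[0,0,0],[0,0,0],[0,0,0],[0,0,0],[0,0,0],[0,0,0],[0,0,0],[0,0,0],[0,0,0]]}}

```text
t: 3.77
tcp_pos: [0.4686, 0.0712, 0.1329]
tool_rot: [0.732, 0.682, -0.0, -0.0]
contact_force: [-0.0, 0.7, 0.7]
opening: 1.0
```

```bash
python3 - <<'E'
from h import *
s=telemetry.sense(); print(s['t'],s['tcp_pos'],s['contact_force'])
im=eyes.capture('wrist'); cv2.imwrite('pics/w2.png',im)
E
```

```text
3.7667 [0.46856062 0.07117876 0.13285006] [-0.01821511  0.73908205  0.66276988]
```

View pics/w2.png

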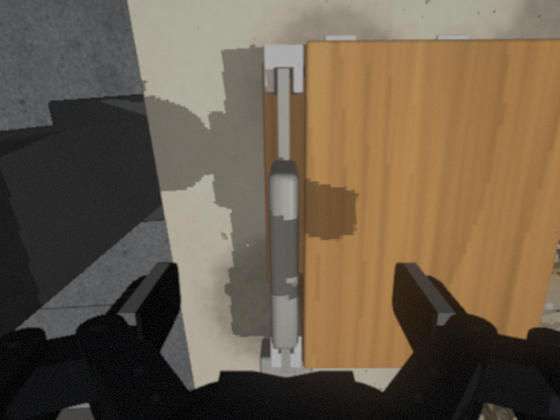

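The lip (columns 271–299, rows 165–348) sits midway between the fingers at about columns 178 and 395, and it is parallel to the pads. I'll close now.

Request:
{"op": "jog_arm", "data": {"delta_pos": [[0,0,0],[0,0,0],[0,0,0],[0,0,0],[0,0,0],[0,0,0],[0,0,0],[0,0,0],[0,0,0],[0,0,0],[0,0,0],[0,0,0]], "dr": [[0,0,0],[0,0,0],[0,0,0],[0,0,0],[0,0,0],[0,0,0],[0,0,0],[0,0,0],[0,0,0],[0,0,0],[0,0,0],[0,0,0]], "hand": -1, "squeeze": 50}}

```text
t: 4.82
tcp_pos: [0.4692, 0.0715, 0.1335]
tool_rot: [0.732, 0.682, 0.0, 0.0]
contact_force: [0.4, 0.7, 3.8]
opening: 0.118
```

Request:
{"op": "jog_arm", "data": {"delta_pos": [[0,0,1],[0,0,1],[0,0,1],[0,0,1],[0,0,0],[0,0,0]], "dr": [[0,0,0],[0,0,0],[0,0,0],[0,0,0],[0,0,0],[0,0,0]]}}

```text
t: 5.32
tcp_pos: [0.4686, 0.0715, 0.1369]
tool_rot: [0.732, 0.682, -0.0, -0.0]
contact_force: [-0.5, -0.5, -3.0]
opening: 0.119
```

Request:
{"op": "jog_arm", "data": {"delta_pos": [[0,0,1],[0,0,1],[0,0,1],[0,0,0],[0,0,0]], "dr": [[0,0,0],[0,0,0],[0,0,0],[0,0,0],[0,0,0]]}}

```text
t: 5.73
tcp_pos: [0.4684, 0.0712, 0.1397]
tool_rot: [0.732, 0.682, -0.001, -0.0]
contact_force: [-0.2, -1.6, -6.3]
opening: 0.118
```

Request:
{"op": "jog_arm", "data": {"delta_pos": [[0,0,1],[0,0,1],[0,0,0],[0,0,0],[0,0,0]], "dr": [[0,0,0],[0,0,0],[0,0,0],[0,0,0],[0,0,0]]}}

```text
t: 6.15
tcp_pos: [0.4677, 0.071, 0.1411]
tool_rot: [0.732, 0.682, -0.001, -0.0]
contact_force: [0.7, -3.6, -14.4]
opening: 0.123
```

Request:
{"op": "jog_arm", "data": {"delta_pos": [[0,0,1],[0,0,1],[0,0,0],[0,0,0],[0,0,0]], "dr": [[0,0,0],[0,0,0],[0,0,0],[0,0,0],[0,0,0]]}}

```text
t: 6.57
tcp_pos: [0.4669, 0.0711, 0.1421]
tool_rot: [0.732, 0.682, -0.002, -0.001]
contact_force: [1.2, -4.3, -25.0]
opening: 0.12
```

```bash
python3 - <<'E'
from h import *
s=telemetry.sense(); print(s['t'],s['tcp_pos'],s['contact_force'],s['ft_torque'])
im=eyes.capture('scene'); cv2.imwrite('pics/s3.png',cv2.resize(im[150:290,190:400],None,fx=3.6,fy=3.6,interpolation=cv2.INTER_CUBIC))
E
```

```text
6.5667 [0.46685375 0.07105519 0.14207853] [  1.24542844  -4.26724752 -25.00255529] [-0.61950698 -0.3653954   0.12476917]
```

View pics/s3.png

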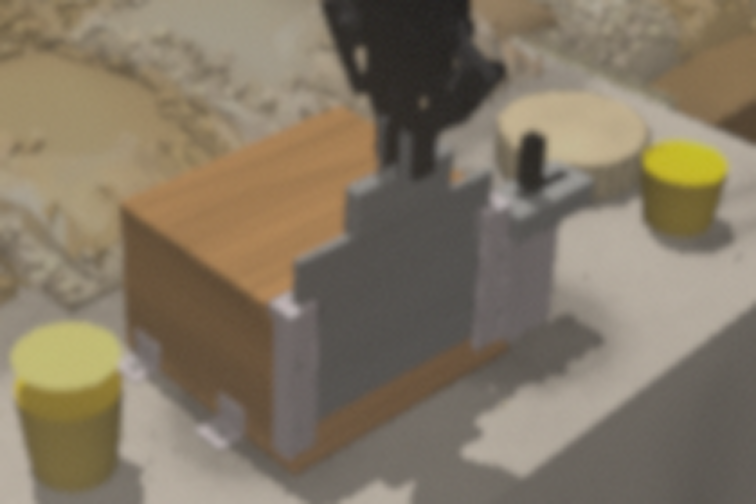

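The upward force climbs to 25 N while the gate hardly rises further, so it is caught. In the picture the gate has lifted only a few mm between its channels. I'll lower it, let go and go to the knob.

Request:
{"op": "jog_arm", "data": {"delta_pos": [[0,0,-2],[0,0,-2],[0,0,-2],[0,0,-2],[0,0,-2],[0,0,-1],[0,0,0],[0,0,0]], "dr": [[0,0,0],[0,0,0],[0,0,0],[0,0,0],[0,0,0],[0,0,0],[0,0,0],[0,0,0]]}}

```text
t: 7.28
tcp_pos: [0.47, 0.072, 0.1342]
tool_rot: [0.732, 0.682, 0.001, 0.001]
contact_force: [-0.4, 0.4, -2.1]
opening: 0.117
```

Request:
{"op": "jog_arm", "data": {"delta_pos": [[0,0,0],[0,0,0],[0,0,0],[0,0,0],[0,0,0],[0,0,0],[0,0,0],[0,0,0],[0,0,0]], "dr": [[0,0,0],[0,0,0],[0,0,0],[0,0,0],[0,0,0],[0,0,0],[0,0,0],[0,0,0],[0,0,0]], "hand": 1}}

```text
t: 8.03
tcp_pos: [0.4688, 0.0715, 0.1331]
tool_rot: [0.732, 0.682, -0.0, -0.0]
contact_force: [-0.1, 0.4, 0.0]
opening: 0.996
```

Request:
{"op": "jog_arm", "data": {"delta_pos": [[0,0,20],[0,0,20],[0,0,20],[0,-20,20],[0,-20,10],[0,-20,0],[0,0,0],[0,0,0]], "dr": [[0,0,0],[0,0,0],[0,0,0],[0,0,0],[0,0,0],[0,0,0],[0,0,0],[0,0,0]]}}

```text
t: 8.7
tcp_pos: [0.4688, 0.011, 0.2233]
tool_rot: [0.732, 0.681, 0.0, -0.0]
contact_force: [0.0, -0.1, 0.1]
opening: 0.999
```

```bash
python3 - <<'E'
from h import *
s=telemetry.sense(); T=toolT(); print(s['t'],s['tcp_pos'],s['contact_force'],s['opening'],np.degrees(np.arctan2(T[1,1],T[0,1])))
im=eyes.capture('wrist'); cv2.imwrite('pics/w4.png',im)
E=ext('wrist',T)
for l in ['gate_lip','bolt_knob','bolt_housing']:
    print(l,[(np.round(w(E,d['xyz']),4).tolist(),round(d['p'],2)) for d in nets.place_of('wrist',l)[:3]])
E
```

```text
8.7 [0.46879441 0.01100872 0.22325618] [ 0.00271396 -0.09152176  0.12177708] 0.9988347735218635 -4.174149226201588
gate_lip [([0.4694, 0.0746, 0.1488], 0.65)]
bolt_knob [([0.459, -0.0437, 0.1349], 0.77), ([0.4555, -0.054, 0.1028], 0.42)]
bolt_housing [([0.4553, -0.0525, 0.1021], 0.84)]
```

View pics/w4.png

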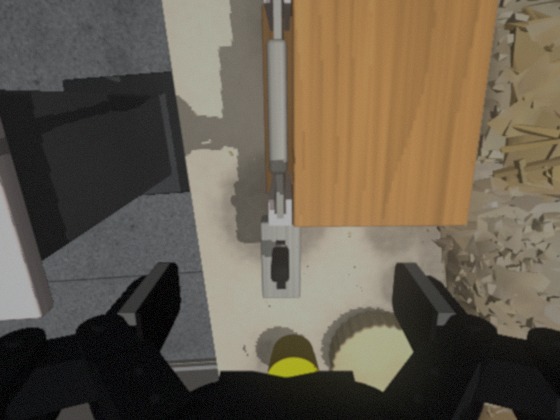

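```bash
python3 - <<'E'
from h import *
T=toolT();E=ext('wrist',T)
im=cv2.imread('pics/w4.png'); cv2.imwrite('pics/w4c.png',cv2.resize(im[190:310,230:330],None,fx=5,fy=5,interpolation=cv2.INTER_CUBIC))
for n,u,v,z in [('ktop out',281,283.5,.149),('ktop c',281,276,.149),('house far',281,297.5,.107),('house c',281,275,.107),('lip3',278,100,.166)]:
    print(n,ray('wrist',E,u,v,z).round(4))
E
```

```text
ktop out [ 0.4606 -0.0496  0.149 ]
ktop c [ 0.461  -0.0435  0.149 ]
house far [ 0.4572 -0.0863  0.107 ]
house c [ 0.4588 -0.0645  0.107 ]
lip3 [0.4686 0.0809 0.166 ]
```

View pics/w4c.png

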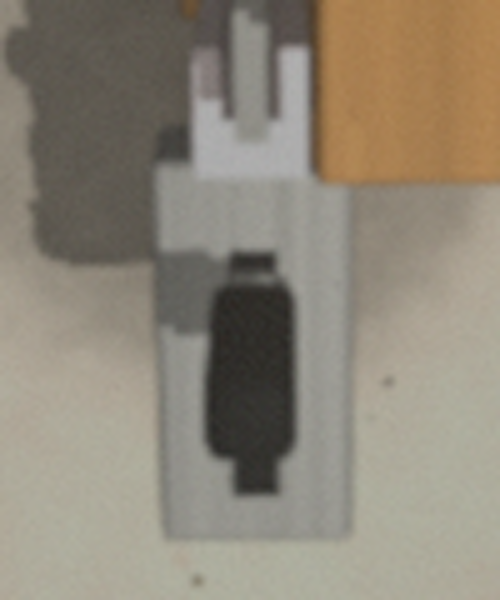

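The knob top is centred near (0.4605, -0.043), which fits the nets. The current jaw direction works for it.

Request:
{"op": "jog_arm", "data": {"delta_pos": [[-4,-27,0],[-4,-27,0],[0,0,-14],[0,0,-14],[0,0,-14],[0,0,-14],[0,0,-14],[0,0,-12],[0,0,-12],[0,0,-10],[0,0,0],[0,0,0]], "dr": [[0,0,0],[0,0,0],[0,0,0],[0,0,0],[0,0,0],[0,0,0],[0,0,0],[0,0,0],[0,0,0],[0,0,0],[0,0,0],[0,0,0]]}}

```text
t: 9.9
tcp_pos: [0.4603, -0.042, 0.1185]
tool_rot: [0.731, 0.682, -0.001, -0.001]
contact_force: [0.4, 0.0, 0.0]
opening: 1.001
```

```bash
python3 - <<'E'
from h import *
s=telemetry.sense(); print(s['t'],s['tcp_pos'],s['contact_force'])
im=eyes.capture('wrist'); cv2.imwrite('pics/w5.png',im)
im=eyes.capture('scene'); cv2.imwrite('pics/s5.png',cv2.resize(im[150:290,190:400],None,fx=3.6,fy=3.6,interpolation=cv2.INTER_CUBIC))
E
```

```text
9.9 [ 0.46025298 -0.04200572  0.11851961] [0.3818484  0.0379135  0.02058818]
```

View pics/w5.png

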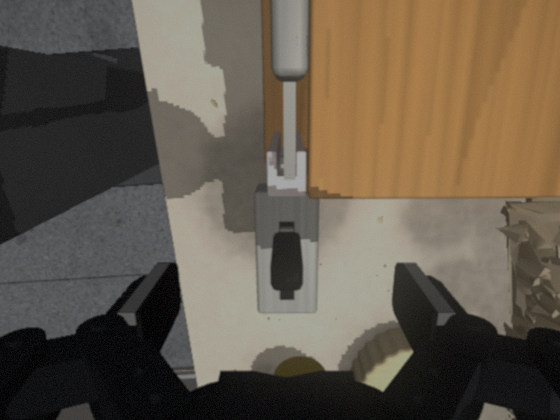

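View pics/s5.png

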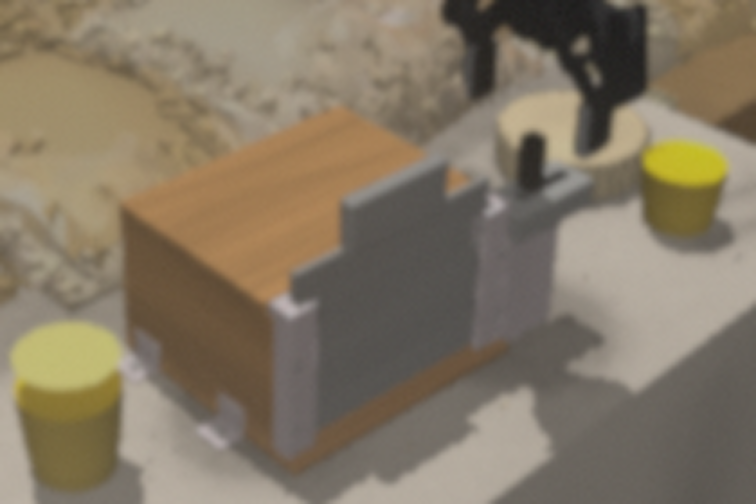

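```bash
python3 - <<'E'
from h import *
T=toolT();E=ext('wrist',T)
for n,u,v,z in [('ktop out',287,289.5,.149),('house far',287,312.5,.107),('house near',287,196,.107)]:
    print(n,ray('wrist',E,u,v,z).round(4))
E
```

```text
ktop out [ 0.4617 -0.0508  0.149 ]
house far [ 0.4591 -0.0893  0.107 ]
house near [ 0.4638 -0.0212  0.107 ]
```

The knob (centre column 287, top centre y ≈ -0.044) sits between the fingers. Closing on it.

Request:
{"op": "jog_arm", "data": {"delta_pos": [[0.5,-1,0],[0.5,-1,0],[0,0,0],[0,0,0],[0,0,0],[0,0,0],[0,0,0],[0,0,0],[0,0,0],[0,0,0],[0,0,0],[0,0,0]], "dr": [[0,0,0],[0,0,0],[0,0,0],[0,0,0],[0,0,0],[0,0,0],[0,0,0],[0,0,0],[0,0,0],[0,0,0],[0,0,0],[0,0,0]], "hand": -1, "squeeze": 50}}

```text
t: 11.0
tcp_pos: [0.4601, -0.0445, 0.1195]
tool_rot: [0.732, 0.682, -0.001, -0.001]
contact_force: [-4.3, 0.1, 6.4]
opening: 0.135
```

Request:
{"op": "jog_arm", "data": {"delta_pos": [[-0.2,-3,0],[-0.2,-3,0],[-0.2,-3,0],[-0.2,-3,0],[-0.2,-3,0],[-0.2,-3,0],[0,0,0],[0,0,0],[0,0,0]], "dr": [[0,0,0],[0,0,0],[0,0,0],[0,0,0],[0,0,0],[0,0,0],[0,0,0],[0,0,0],[0,0,0]]}}

```text
t: 11.75
tcp_pos: [0.459, -0.0618, 0.1195]
tool_rot: [0.732, 0.682, -0.001, -0.002]
contact_force: [-4.6, 1.1, 6.7]
opening: 0.136
```

Request:
{"op": "jog_arm", "data": {"delta_pos": [[-0.1,-1.5,0],[-0.1,-1.5,0],[-0.1,-1,0],[0,0,0],[0,0,0]], "dr": [[0,0,0],[0,0,0],[0,0,0],[0,0,0],[0,0,0]]}}

```text
t: 12.17
tcp_pos: [0.4587, -0.0655, 0.1195]
tool_rot: [0.732, 0.682, -0.001, -0.002]
contact_force: [-4.8, 3.2, 7.5]
opening: 0.133
```

Request:
{"op": "jog_arm", "data": {"delta_pos": [[-0.1,-1,0],[-0.1,-1,0],[0,0,0],[0,0,0],[0,0,0]], "dr": [[0,0,0],[0,0,0],[0,0,0],[0,0,0],[0,0,0]]}}

```text
t: 12.58
tcp_pos: [0.4587, -0.066, 0.1195]
tool_rot: [0.732, 0.681, 0.001, -0.003]
contact_force: [-4.0, 6.0, 6.4]
opening: 0.136
```

Request:
{"op": "jog_arm", "data": {"delta_pos": [[-0.1,-1,0],[-0.1,-1,0],[0,0,0],[0,0,0],[0,0,0]], "dr": [[0,0,0],[0,0,0],[0,0,0],[0,0,0],[0,0,0]]}}

```text
t: 13.0
tcp_pos: [0.4587, -0.0662, 0.1195]
tool_rot: [0.733, 0.681, 0.002, -0.004]
contact_force: [-3.0, 12.5, 8.1]
opening: 0.134
```

The force climbs to 12.5 N with no more travel, so the bolt is at its stop after about 21.7 mm. I'll relieve the load, let go and return to the lip.

Request:
{"op": "jog_arm", "data": {"delta_pos": [[0.2,2,0],[0,1,0],[0,0,0]], "dr": [[0,0,0],[0,0,0],[0,0,0]]}}

```text
t: 13.25
tcp_pos: [0.4587, -0.0659, 0.1195]
tool_rot: [0.732, 0.682, -0.0, -0.002]
contact_force: [-3.6, 4.1, 6.1]
opening: 0.135
```

Request:
{"op": "jog_arm", "data": {"delta_pos": [[0,0,0],[0,0,0],[0,0,0],[0,0,0],[0,0,0],[0,0,0],[0,0,0],[0,0,0],[0,0,0]], "dr": [[0,0,0],[0,0,0],[0,0,0],[0,0,0],[0,0,0],[0,0,0],[0,0,0],[0,0,0],[0,0,0]], "hand": 1}}

```text
t: 14.0
tcp_pos: [0.4602, -0.0676, 0.1192]
tool_rot: [0.732, 0.682, -0.0, 0.0]
contact_force: [0.4, 0.3, -0.1]
opening: 0.999
```

Request:
{"op": "jog_arm", "data": {"delta_pos": [[0,0,20],[0,0,25],[0,0,25],[0,0,25],[1,25,10],[1,25,0],[1,25,0],[0,0,0],[0,0,0]], "dr": [[0,0,0],[0,0,0],[0,0,0],[0,0,0],[0,0,0],[0,0,0],[0,0,0],[0,0,0],[0,0,0]]}}

```text
t: 14.75
tcp_pos: [0.463, 0.0082, 0.2242]
tool_rot: [0.731, 0.683, -0.0, 0.0]
contact_force: [0.5, 0.8, 0.6]
opening: 0.998
```

```bash
python3 - <<'E'
from h import *
s=telemetry.sense(); T=toolT(); print(s['t'],s['tcp_pos'],s['contact_force'],s['opening'],np.degrees(np.arctan2(T[1,1],T[0,1])))
im=eyes.capture('wrist'); cv2.imwrite('pics/w6.png',im)
E=ext('wrist',T)
for l in ['gate_lip','bolt_knob','bolt_housing']:
    print(l,[(np.round(w(E,d['xyz']),4).tolist(),round(d['p'],2)) for d in nets.place_of('wrist',l)[:3]])
E
```

```text
14.75 [0.46301218 0.00824894 0.22420185] [0.50854568 0.75688089 0.59690848] 0.9982418488754097 -3.8978999324747767
gate_lip [([0.4692, 0.0752, 0.1453], 0.96)]
bolt_knob [([0.4576, -0.0644, 0.133], 0.63)]
bolt_housing [([0.4578, -0.0488, 0.1052], 0.66)]
```

View pics/w6.png

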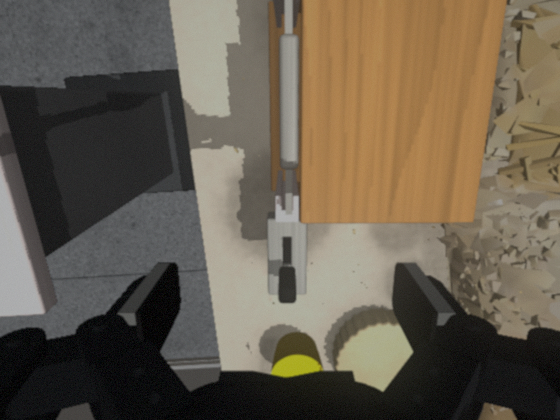

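The knob is now at (287,285), with the slot exposed inboard of it, so it moved outward. Going back to the lip.

Request:
{"op": "jog_arm", "data": {"delta_pos": [[3,32,0],[3,32,0],[0,0,-12],[0,0,-14],[0,0,-14],[0,0,-14],[0,0,-14],[0,0,-12],[0,0,-11],[0,0,0],[0,0,0]], "dr": [[0,0,0],[0,0,0],[0,0,0],[0,0,0],[0,0,0],[0,0,0],[0,0,0],[0,0,0],[0,0,0],[0,0,0],[0,0,0]]}}

```text
t: 15.87
tcp_pos: [0.4686, 0.0709, 0.1326]
tool_rot: [0.732, 0.681, -0.001, -0.001]
contact_force: [-1.1, -0.9, 0.2]
opening: 0.998
```

Request:
{"op": "jog_arm", "data": {"delta_pos": [[0,0,0],[0,0,0],[0,0,0],[0,0,0],[0,0,0],[0,0,0],[0,0,0],[0,0,0],[0,0,0],[0,0,0],[0,0,0],[0,0,0]], "dr": [[0,0,0],[0,0,0],[0,0,0],[0,0,0],[0,0,0],[0,0,0],[0,0,0],[0,0,0],[0,0,0],[0,0,0],[0,0,0],[0,0,0]], "hand": -1, "squeeze": 60}}

```text
t: 16.87
tcp_pos: [0.4696, 0.0715, 0.1337]
tool_rot: [0.732, 0.682, 0.0, 0.0]
contact_force: [0.2, 0.0, 5.0]
opening: 0.114
```

Request:
{"op": "jog_arm", "data": {"delta_pos": [[0,0,1],[0,0,2],[0,0,2],[0,0,2],[0,0,2],[0,0,2],[0,0,0],[0,0,0],[0,0,0]], "dr": [[0,0,0],[0,0,0],[0,0,0],[0,0,0],[0,0,0],[0,0,0],[0,0,0],[0,0,0],[0,0,0]]}}

```text
t: 17.62
tcp_pos: [0.4691, 0.0715, 0.1441]
tool_rot: [0.732, 0.682, -0.0, -0.0]
contact_force: [0.3, 0.7, -2.0]
opening: 0.116
```

It is free now: 10 mm up at 2 N. I'll lift it the rest of the way.

Request:
{"op": "jog_arm", "data": {"delta_pos": [[0,0,3],[0,0,4],[0,0,4],[0,0,4],[0,0,4],[0,0,4],[0,0,4],[0,0,3],[0,0,0],[0,0,0]], "dr": [[0,0,0],[0,0,0],[0,0,0],[0,0,0],[0,0,0],[0,0,0],[0,0,0],[0,0,0],[0,0,0],[0,0,0]]}}

```text
t: 18.45
tcp_pos: [0.4693, 0.0715, 0.1744]
tool_rot: [0.732, 0.682, 0.0, 0.0]
contact_force: [-0.2, -0.3, -3.3]
opening: 0.113
```

Request:
{"op": "jog_arm", "data": {"delta_pos": [[0,0,3],[0,0,4],[0,0,4],[0,0,4],[0,0,4],[0,0,4],[0,0,4],[0,0,3],[0,0,0],[0,0,0],[0,0,0]], "dr": [[0,0,0],[0,0,0],[0,0,0],[0,0,0],[0,0,0],[0,0,0],[0,0,0],[0,0,0],[0,0,0],[0,0,0],[0,0,0]]}}

```text
t: 19.37
tcp_pos: [0.469, 0.0715, 0.204]
tool_rot: [0.732, 0.682, -0.0, -0.0]
contact_force: [0.5, -0.5, -3.3]
opening: 0.116
```

```bash
python3 - <<'E'
from h import *
s=telemetry.sense(); T=toolT(); print(s['t'],s['tcp_pos'],s['contact_force'],s['opening'])
im=eyes.capture('scene'); cv2.imwrite('pics/s7.png',cv2.resize(im[130:290,190:400],None,fx=3.6,fy=3.6,interpolation=cv2.INTER_CUBIC))
for l in ['gate','gate_lip','cup_left','cup_right']:
    print(l,[(np.round(w(ext('scene'),d['xyz']),4).tolist(),round(d['p'],2)) for d in nets.place_of('scene',l)[:3]])
E
```

```text
19.3667 [0.46895521 0.07145928 0.20400696] [ 0.53228048 -0.50239239 -3.25929804] 0.11598191363582083
gate [([0.4703, 0.0735, 0.0777], 0.91)]
gate_lip [([0.469, 0.0798, 0.22], 0.98)]
cup_left [([0.5578, 0.2543, 0.0002], 0.76)]
cup_right [([0.4626, -0.2321, -0.0047], 0.76)]
```

View pics/s7.png

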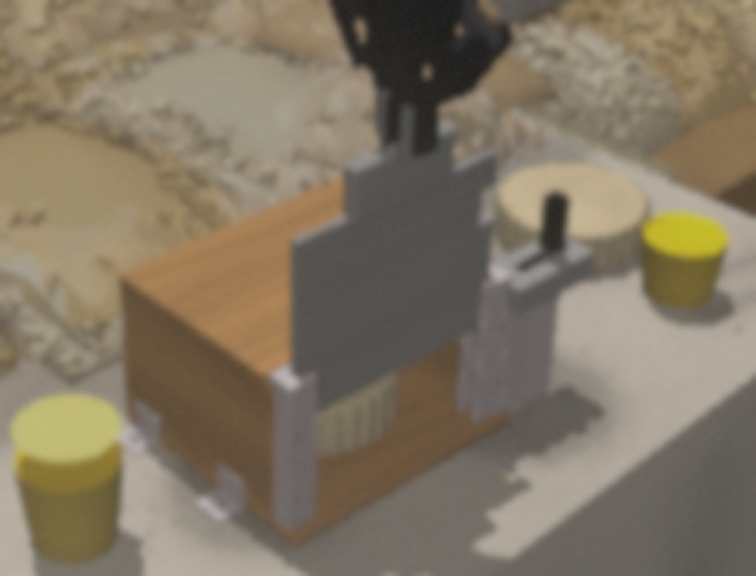

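The gate is up with the curd wheel showing beneath it and its lower end still in both channels. Its lower edge is at z ≈ 0.078, which is 70 mm open, and the cups haven't moved.

```bash
python3 - <<'E'
from h import *
print(ticket.job_done()); s=telemetry.sense(); print(s['t'],s['tcp_pos'],s['contact_force'],s['opening'])
E
```

```text
the job is handed in; nothing more can be done
None
the job is handed in; nothing more can be done
```

The gate is open about 70 mm and the gripper is still holding it. I handed the job in about 19.4 s into the 48 s limit.

- **First tug:** I gripped the lip and pulled up gently. The gate rose a few mm and then stopped hard, with the pull climbing to 25 N. It was caught, so I lowered it and let go.
- **Bolt:** I drew the knob outward about 21.7 mm. The force then rose to 12.5 N with no more travel, which I took as the stop. A wrist picture afterwards showed the knob moved outward.
- **Lift:** I gripped the lip again with 60 N. The gate rose freely at 2–3 N.

**Last checks:**
- **Opening:** the gripper had lifted the gate 70 mm. The camera network put the gate's lower edge at z ≈ 0.078, which agrees.
- **Channels:** the lower edge is below the channel tops at 0.115, and the picture shows it still in both channels.
- **Grip:** the gripper opening stayed steady at 0.116, with no sign of slipping.
- **Cups:** both stand where they did at the start, within measurement error. The largest difference was about 5 mm in the height estimate for the right cup, which is near the network's stated accuracy.

No check failed. I took no reading after handing in.

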